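# Test a relay in the sprung probe jig

### The arm

A 6-joint arm with a two-finger parallel gripper is mounted at the origin on the work surface; the furniture and walls round the work are solid. World frame = base frame: x ahead of the robot, y to its left, z up, the work surface at z = 0. Lengths are in m, angles in rad, forces in N, time in s.
With the tool pointing down it reaches from about 0.35 to 0.95 m from the base axis. Payload 17.4 kg.
Tool frame: the origin (TCP) lies between the finger pads; the fingertips stand 25 mm ahead of it and the grasp point (between the pads) lies 6 mm ahead of it; z points along the fingers, y is the direction in which the jaws open and shut (so a half turn about z gives the same grasp; the last joint's range is limited). The gripper opens to 93 mm and grips with 3 to 60 N. Pads are 15 mm wide; open, the fingers measure 128 mm over their backs; the gripper's body (75 mm by 188 mm) begins 65 mm behind the grasp point.
Start: joints at [1.168, 0.116, 1.442, -0, 1.584, -0.038], TCP at [0.241, 0.631, 0.244] pointing down, gripper open.
Joint ranges: [-2.83, 2.83], [-0.83, 2.19], [0.07, 2.5], [-1.14, 4.28], [0.01, 3], [-2.97, 2.97]. Speed limits (rad/s): [1.89, 1.89, 2.22, 3.14, 3.14, 3.14].

### API

Orientations are given as a unit quaternion [x, y, z, w].
In Python, from station import ctrl gives the robot as it stands.
- The arm moves only by the shell command python3 -m crank 'ROWS' [FORCE]. ROWS is JSON, a list of rows, each a list of 5 numbers: the opening in per cent of the stroke, from 0 (shut) to 100 (fully open), then the shift along the world's x, y, z in cm, then the turn about the world's z in degrees. A call has 1 to 8 rows; each row is the pose to reach, as a shift and turn from the pose commanded when the call began; what a row does not reach only later rows make up. A row lasts 1/8 s, in which the tool goes at most 62.5 mm and 10.7 degrees, less where a joint would pass 70% of its speed; a pose out of reach is approached as far as the arm can. A call with a gripper value outside its range is refused whole. The fingers move at their own pace and stop on an object; FORCE is the grip in N (left out, the last holds). Time passes only in rows, so rows that repeat a pose let the fingers close. It gives the time, the measured TCP pose, the force and the opening at its end, in the units of the state.
- ctrl.state(): the state, without advancing time (a new reading comes with each control period).
- ctrl.camera(name): name is "side" or "top"; returns the picture (400x640x3 uint8, blue, green, red); there is no depth.
- ctrl.camera_info(name): a dict with "camera_matrix" (3x3 intrinsics, pixels), "view" (4x4, takes a point from world to camera coordinates). Camera axes: x right, y down, z forward; pixel columns grow to the right and rows downward; lengths in m; the calibration is good to about 2 mm. A picture is of the moment at which its call begins. camera_info takes no time and is no camera call.
- ctrl.job_done(): hands the job in, once; it reports no verdict.
The state is a dict: "time_s": time; "joint_pos": joint angles; "dq": joint speeds; "effort": joint torques, N m; "position": TCP position; "orientation": TCP orientation; "ft_force": force on the tool from outside, world axes, zero at the start; "moment": the same for the moment, N m; "gripper_width": finger opening in m.
Only numpy, scipy, OpenCV 4.12 (cv2) and the standard library are available. Lean on these libraries where they do the work, as an engineer would, in place of code of your own. Each camera call takes 0.05 s, during which the arm holds its last target.

### The job

Load the loose relay into the pocket of the relay test jig, standing upright as it stands on the bench, and let go of it. Then take the round hand grip of the jig's sprung lever, swing the lever down to level so that its rubber foot presses the relay about 5 mm down on the test probes - not on to the bottom stop - and keep it there for about three seconds, while the test runs. Finish while still holding the lever down, and leave the other things on the bench where they are.

Things in the scene. Friction and masses are not known exactly. Their poses are not given: they have to be found in the camera images.
- relay: Loose sealed relay, a plain orange box 28 x 44 mm and 35 mm high (x, y, z), with no front or back, 40 g, standing on the bench. Origin: centre of its underside, z up.
- jig: Grey relay test jig, fixed to the bench. Origin: on the bench under the pocket's centre; x points to its back, y to its left. Box 180 mm (x, from 80 mm in front of the origin to 100 mm behind) by 130 mm (y), 44 mm high. Two pivot blocks of the lever stand on it to a height of 107 mm, 68 mm behind the origin and 56 to 66 mm to either side.
- pocket (a point): Centre of the floor of the pocket in the jig's black sprung nest plate (74 x 78 mm); axes as the jig's. The pocket is 48 mm along x and 32 mm along y, so the relay's 44 mm side (its y) lies along the pocket's x, either way round. The wall is 9 mm high, 7 mm thick, its mouth flared about 4 mm all round. The floor is 59 mm above the bench at rest.
- nest (a joint): Travel of the sprung nest plate straight down on to the probes, in m: 0 to about 0.0005 at rest, 0.009 at the bottom stop. Spring 4 N per mm with 3 N preload, so about 23 N on the relay at the 5 mm of the test.
- lever (a joint): Angle of the U-shaped hold-down lever in rad: 0 = swung open by its spring (leaning back 15 degrees past upright), 1.833 = level. Grows as the grip comes forward (to the jig's -x) and down. Its spring swings it open again whenever it is let go. With a relay in the pocket the foot meets the relay at about 1.75; each 0.01 rad beyond presses it 0.7 mm.
- hinge (a point): Middle of the lever's hinge axis, which runs along the jig's y, 68 mm behind the pocket and 100 mm above the bench.
- grip: Round black hand grip of the lever, 16 mm thick, 84 mm long, along the jig's y between two flat arms 96 mm apart, free to roll on its axis. Origin: its centre, 162 mm from the hinge axis: open 256 mm above the bench and 42 mm behind the hinge, level 100 mm high and 162 mm before it. Room for fingers before and behind it (70 mm). Level on a relay it takes about 12 N down.
- foot: Domed rubber foot of 16 mm diameter under the lever's cross-bar, 68 mm from the hinge; with the lever level it is over the pocket's centre and its lowest point 88.5 mm above the bench.
- capacitor: Bystander: upright blue can capacitor, 35 mm across, 50 mm high. Origin: centre of its underside.
- bolt: Bystander: bolt standing on its head, 27 mm across, 50 mm high. Origin: centre of its underside.
- driver: Bystander: lying screwdriver with a green handle, 195 mm long, 25 mm thick. Origin: centre of its underside.
- cutters: Bystander: lying black side cutters, 60 x 120 mm, 12 mm high. Origin: centre of the underside.
- scraper: Bystander: lying yellow scraper, 67 x 143 mm, 10 mm high. Origin: centre of the underside.
- capacitor_small: Bystander: small upright blue can capacitor, 22 mm across, 40 mm high. Origin: centre of its underside.

How it is judged:
By the outcome, as a careful person would: the job done as asked, in the order asked, and still so for the second after the job is handed in, while the arm keeps its last pose, push and grip.
It also fails if it takes over 64 s, if anything falls off the work surface, if the arm or the gripper's body presses on something with over 40 N, if the wrist force passes 120 N, or if a joint passes its speed limit or range.

## Working session

There is one attempt and no reset: what is moved stays moved. The work goes in short steps, Python scripts to look and compute and a shell command to move; the robot and the scene stay as the last step left them, time stands still between calls to the robot, and variables do not carry over. Pictures are saved under pics/ and viewed, and the job is handed in when it is done.

```bash
ls; mkdir -p pics; python3 - <<'E'
from station import ctrl
import cv2,numpy as np
s=ctrl.state(); print(s['time_s'],s['position'],s['orientation'],s['gripper_width'],s['ft_force'])
for n in('top','side'):
    cv2.imwrite(f'pics/{n}0.png',ctrl.camera(n)); i=ctrl.camera_info(n); print(n,np.round(i['camera_matrix'],1).tolist(),np.round(i['view'],4).tolist())
E
```

```text
pics
0.0 [0.24073999 0.63042709 0.24291668] [ 1.81381956e-01  9.83412554e-01 -5.62415906e-04 -1.31717075e-04] 0.09307285364555618 [ 0.6472504  -0.86965501 -0.07344099]
top [[474.9, 0.0, 321.6], [0.0, 474.9, 199.2], [0.0, 0.0, 1.0]] [[-0.066, -0.9978, -0.0041, 0.163], [-0.9771, 0.0655, -0.2023, 0.5138], [0.2021, -0.0093, -0.9793, 1.3559], [0.0, 0.0, 0.0, 1.0]]
side [[501.0, 0.0, 322.1], [0.0, 501.0, 196.4], [0.0, 0.0, 1.0]] [[0.9792, -0.203, -0.0047, -0.4754], [-0.1128, -0.5246, -0.8438, 0.2615], [0.1689, 0.8268, -0.5366, 1.1627], [0.0, 0.0, 0.0, 1.0]]
```

View pics/top0.png

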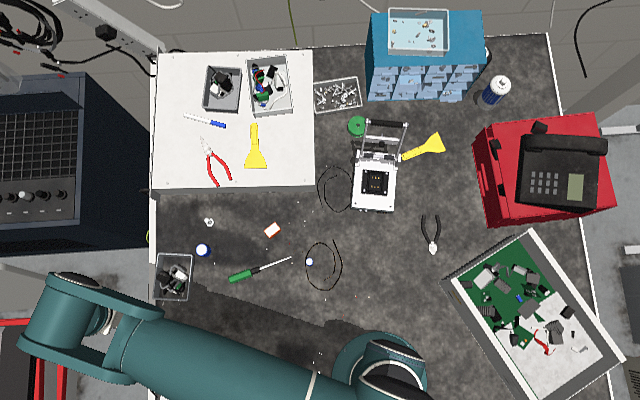

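View pics/side0.png

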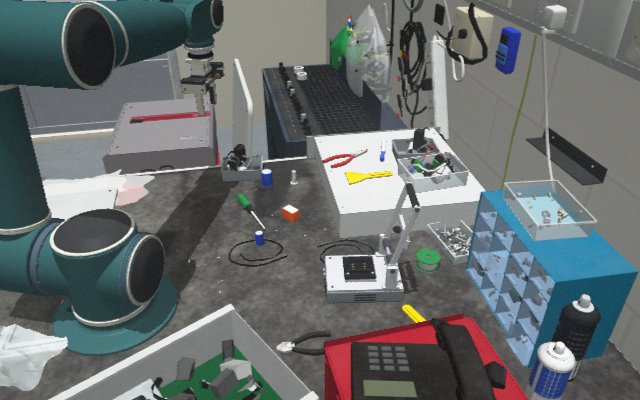

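The top view shows the relay at about (272,229), the jig around (375,180) with its lever open near row 125, the capacitor at (203,250), the bolt at (209,222) and the small capacitor at (309,262). I'll zoom in next.

```bash
cat > h.py <<'E'
import numpy as np,cv2
from station import ctrl
def ray(n,uv):
    i=ctrl.camera_info(n);K=np.array(i['camera_matrix']);V=np.array(i['view'])
    d=V[:3,:3].T@np.linalg.solve(K,[uv[0],uv[1],1.]);o=-V[:3,:3].T@V[:3,3];return o,d
def onz(n,uv,z):
    o,d=ray(n,uv);return o+d*(z-o[2])/d[2]
def proj(n,p):
    i=ctrl.camera_info(n);K=np.array(i['camera_matrix']);V=np.array(i['view'])
    c=K@(V[:3,:3]@np.asarray(p,float)+V[:3,3]);return c[:2]/c[2]
def crop(n,x0,y0,w,h,s,f,img=None):
    im=ctrl.camera(n) if img is None else img
    cv2.imwrite(f,cv2.resize(im[y0:y0+h,x0:x0+w],None,fx=s,fy=s,interpolation=cv2.INTER_CUBIC))
E
python3 - <<'E'
from h import *
t=cv2.imread('pics/top0.png');s=cv2.imread('pics/side0.png')
crop('top',340,110,70,110,5,'pics/t1.png',t)
crop('top',260,215,30,30,15,'pics/t2.png',t)
crop('side',315,175,110,130,4,'pics/s1.png',s)
for n,im in(('top',t),('side',s)):
    hsv=cv2.cvtColor(im,cv2.COLOR_BGR2HSV)
    m=cv2.inRange(hsv,(3,90,80),(22,255,255))
    k,l,st,c=cv2.connectedComponentsWithStats(m)
    for j in range(1,k):
        if st[j,4]>30: print(n,st[j],c[j])
    
E
```

```text
top [263 221  18  19  74] [272.41891892 230.7972973 ]
side [282 208  18  15 170] [290.51764706 215.12352941]
```

View pics/t1.png

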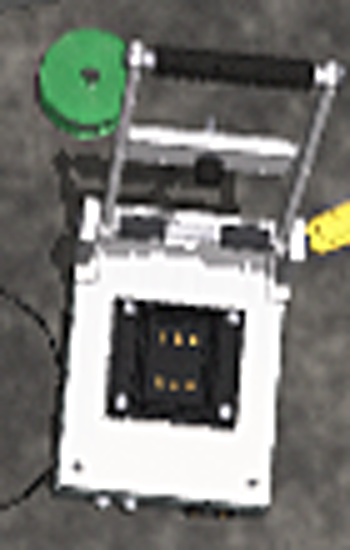

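View pics/t2.png

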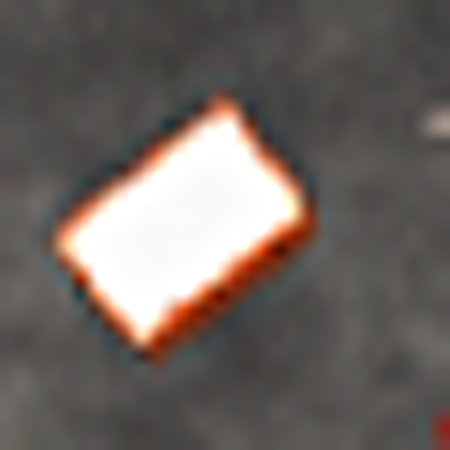

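View pics/s1.png

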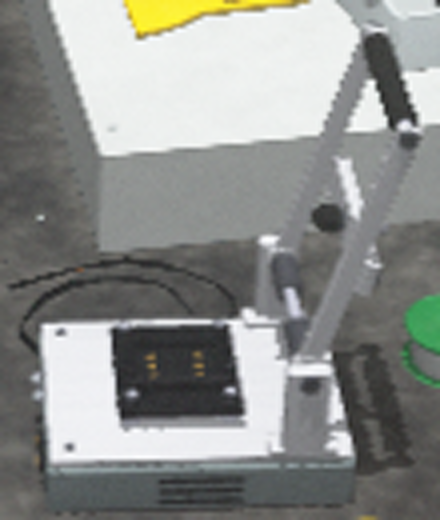

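```bash
python3 - <<'E'
from h import *
t=cv2.imread('pics/top0.png');s=cv2.imread('pics/side0.png')
def quad(n,m,zs,name):
    c=max(cv2.findContours(m,cv2.RETR_EXTERNAL,cv2.CHAIN_APPROX_NONE)[0],key=cv2.contourArea)
    pts=np.array([onz(n,p[0],zs)[:2] for p in c],np.float32)
    r=cv2.minAreaRect((pts*1000)); print(name,np.round(r[0],1),np.round(r[1],1),round(r[2],1))
    return r
def roi(m,x,y,w,h):
    o=np.zeros_like(m);o[y:y+h,x:x+w]=m[y:y+h,x:x+w];return o
g=cv2.cvtColor(t,cv2.COLOR_BGR2GRAY)
quad('top',roi(cv2.inRange(g,140,255),255,215,30,35),.035,'relay top')
m=roi(cv2.inRange(g,0,120),358,165,34,38)
m=cv2.morphologyEx(m,cv2.MORPH_CLOSE,np.ones((5,5)))
quad('top',m,.068,'nest top')
cr=lambda x,y,z:onz('top',(340+(x+.5)/5-.5,110+(y+.5)/5-.5),z)
L=cr(150,60,.256);R=cr(318,75,.256);print('grip',L,R,(L+R)/2,np.degrees(np.arctan2(*(L-R)[:2][::-1])))
P=[cr(57,490,.044),cr(270,507,.044)];print('front',P,np.linalg.norm(P[0]-P[1]),(P[0]+P[1])/2)
P=[cr(113,298,.068),cr(243,305,.068),cr(237,427,.068),cr(105,413,.068)];print('nest',np.mean(P,0),np.round(P,4))
gs=cv2.cvtColor(s,cv2.COLOR_BGR2GRAY)
cs=lambda x,y,z:onz('side',(315+(x+.5)/4-.5,175+(y+.5)/4-.5),z)
P=[cs(112,327,.068),cs(222,322,.068),cs(243,410,.068),cs(122,420,.068)];print('nest side',np.mean(P,0),np.round(P,4))
A=cs(378,38,.256);B=cs(408,128,.256);print('grip side',A,B,(A+B)/2)
# relay side
hsv=cv2.cvtColor(s,cv2.COLOR_BGR2HSV)
crop('side',275,200,35,30,14,'pics/s2.png',s)
crop('top',340,110,70,110,5,'pics/t1.png',t)
E
```

```text
relay top [445.9 282.3] [27.3 42.8] 35.5
nest top [561.1 -31.1] [77.4 73.1] 80.3
grip [ 0.67992497 -0.00868852  0.256     ] [ 0.66574072 -0.09551054  0.256     ] [ 0.67283285 -0.05209953  0.256     ] 80.7214657670132
front [array([0.49387225, 0.04273978, 0.044     ]), array([ 0.47519008, -0.08258656,  0.044     ])] 0.1267111446394128 [ 0.48453117 -0.01992339  0.044     ]
nest [ 0.56248727 -0.03092463  0.068     ] [[ 0.603   0.0021  0.068 ]
 [ 0.5935 -0.0745  0.068 ]
 [ 0.5199 -0.064   0.068 ]
 [ 0.5335  0.0127  0.068 ]]
nest side [ 0.56291    -0.04807596  0.068     ] [[ 0.5359 -0.0031  0.068 ]
 [ 0.6023 -0.0125  0.068 ]
 [ 0.5917 -0.0915  0.068 ]
 [ 0.5217 -0.0852  0.068 ]]
grip side [ 0.68628034 -0.00787538  0.256     ] [ 0.66988885 -0.09845728  0.256     ] [ 0.67808459 -0.05316633  0.256     ]
```

View pics/s2.png

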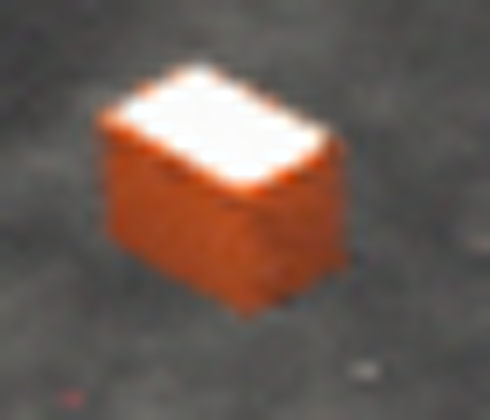

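```bash
python3 - <<'E'
from h import *
T=lambda x,y:(340+(x+.5)/5-.5,110+(y+.5)/5-.5)
S=lambda x,y:(315+(x+.5)/4-.5,175+(y+.5)/4-.5)
def tri(a,b):
    o1,d1=ray('top',a);o2,d2=ray('side',b)
    A=np.stack([d1,-d2],1);k=np.linalg.lstsq(A,o2-o1,rcond=None)[0]
    p,q=o1+k[0]*d1,o2+k[1]*d2;return (p+q)/2,np.linalg.norm(p-q)
for nm,a,b in[('nest left-back',(113,298),(222,322)),('nest l-front',(105,413),(112,327)),('nest r-front',(237,427),(122,420)),('nest r-back',(243,305),(243,410)),
 ('gripL',(150,60),(374,36)),('gripR',(318,75),(408,130)),('front L',(57,490),(40,325)),('front R',(270,507),(43,462)),('foot',(209,165),(328,217))]:
    p,e=tri(T(*a),S(*b));print(nm,np.round(p,4),round(e,4))
yaw=np.radians(-9.1)
c,s_=np.cos(yaw),np.sin(yaw)
def W(x,y,z,o):return np.array([o[0]+c*x-s_*y,o[1]+s_*x+c*y,z])
for z in(.055,.059,.068):
    P=[onz('top',T(*a),z) for a in[(113,298),(243,305),(237,427),(105,413)]];print(z,np.round(np.mean(P,0),4))
t=cv2.imread('pics/top0.png');s=cv2.imread('pics/side0.png')
# overlay of measured pose's key points, as check
o=(.563,-.0305)
pts=[(x,y,.044) for x in(-.08,.1) for y in(-.065,.065)]+[(x,y,.059) for x in(-.037,.037) for y in(-.039,.039)]+[(.11,y,.256) for y in(-.042,.042)]+[(.068,y,.107) for y in(-.061,.061)]
for n,im,x0,y0,k in(('top',t,340,110,5),('side',s,315,175,4)):
    big=cv2.resize(im[y0:y0+(110 if k==5 else 130),x0:x0+(70 if k==5 else 110)],None,fx=k,fy=k,interpolation=cv2.INTER_CUBIC)
    for p in pts:
        u=proj(n,W(*p,o));cv2.drawMarker(big,(int((u[0]+.5-x0)*k),int((u[1]+.5-y0)*k)),(0,0,255),0,9)
    cv2.imwrite(f'pics/ov_{n}.png',big)
a=cv2.imread('pics/ov_top.png');b=cv2.imread('pics/ov_side.png')
h=max(a.shape[0],b.shape[0]);f=lambda i:cv2.copyMakeBorder(i,0,h-i.shape[0],0,0,0)
cv2.imwrite('pics/ov.png',np.hstack([f(a),f(b)])[:, :800])
E
```

```text
nest left-back [0.6064 0.0009 0.0565] 0.0008
nest l-front [0.5379 0.0113 0.0555] 0.0034
nest r-front [ 0.5251 -0.0668  0.0506] 0.0031
nest r-back [ 0.597  -0.0767  0.0542] 0.0002
gripL [ 0.6814 -0.0089  0.2577] 0.004
gripR [ 0.6689 -0.0966  0.2529] 0.0039
front L [0.4978 0.0422 0.0389] 0.006
front R [ 0.4758 -0.0829  0.0424] 0.0006
foot [ 0.6501 -0.0478  0.1648] 0.0
0.055 [ 0.5656 -0.0326  0.055 ]
0.059 [ 0.5646 -0.0321  0.059 ]
0.068 [ 0.5625 -0.0309  0.068 ]
```

View pics/ov.png

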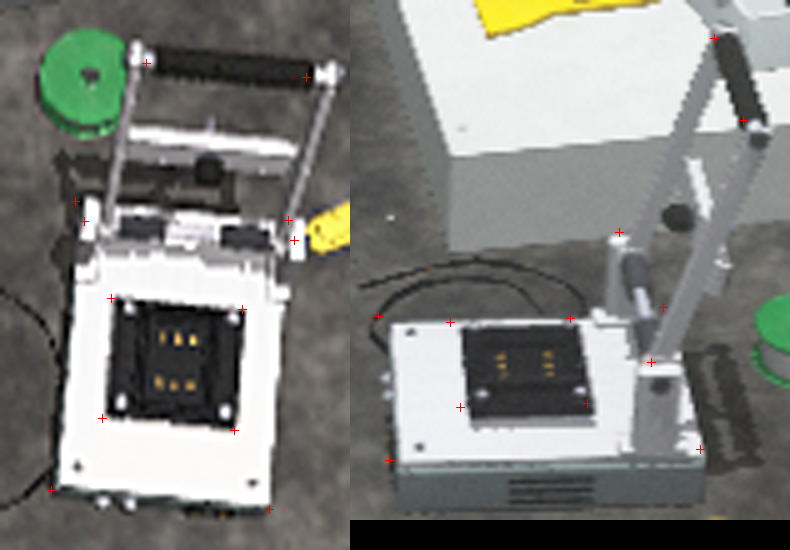

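```bash
python3 - <<'E'
from h import *
from scipy.optimize import least_squares
T=lambda x,y:(340+(x+.5)/5-.5,110+(y+.5)/5-.5)
S=lambda x,y:(315+(x+.5)/4-.5,175+(y+.5)/4-.5)
C=[]
def add(nm,p,t,s):
    if t:C.append((nm,'top',p,T(*t)))
    if s:C.append((nm,'side',p,S(*s)))
add('fL',(-.08,.065,.044),(57,490),(41,325));add('fR',(-.08,-.065,.044),(270,507),(44,462))
add('gL',(.11,.042,.256),(152,60),(374,36));add('gR',(.11,-.042,.256),(314,75),(404,124))
add('bL',(.068,.061,.107),(92,212),(268,240));add('bR',(.068,-.061,.107),(300,238),(308,368))
for n,x,y,t,s in[('nlb',.037,.039,(113,298),(222,322)),('nlf',-.037,.039,(105,413),(112,327)),('nrf',-.037,-.039,(237,427),(122,420)),('nrb',.037,-.039,(243,305),(243,410))]: add(n,(x,y,None),t,s)
def r(q):
    c,s=np.cos(q[2]),np.sin(q[2]);o=[]
    for nm,n,p,uv in C:
        z=q[3] if p[2] is None else p[2]
        o.append(proj(n,(q[0]+c*p[0]-s*p[1],q[1]+s*p[0]+c*p[1],z))-uv)
    return np.ravel(o)
f=least_squares(r,[.563,-.03,-.16,.06],loss='soft_l1');q=f.x
print(q[:2],np.degrees(q[2]),q[3])
for c,e in zip(C,r(q).reshape(-1,2)):print(c[0],c[1],np.round(e,2))
c,s=np.cos(q[2]),np.sin(q[2])
for nm,x in(('gripopen',.11),('griplevel',-.094),('hinge',.068)):print(nm,q[0]+c*x,q[1]+s*x)
for nm,uv,z in(('cap',(203,248),.05),('bolt',(209,222),.05),('small',(309,261),.04),('driver blade tip',(291,257),.01)):print(nm,onz('top',uv,z))
E
```

```text
[ 0.56593532 -0.03390631] -9.323070838732637 0.055537959487435264
fL top [-0.25 -1.19]
fL side [-1.62 -1.52]
fR top [ 0.8  -0.48]
fR side [0.1  0.13]
gL top [ 0.16 -0.53]
gL side [-0.73  1.28]
gR top [-0.17 -0.64]
gR side [-0.88 -0.23]
bL top [-0.38  0.7 ]
bL side [ 2.01 -1.18]
bR top [-0.06 -0.66]
bR side [-0.09 -0.63]
nlb top [ 0.69 -0.84]
nlb side [1.01 0.82]
nlf top [0.32 0.14]
nlf side [-1.46  0.48]
nrf top [ 0.16 -0.21]
nrf side [-1.49 -1.4 ]
nrb top [0.66 0.16]
nrb side [-0.09  0.09]
gripopen 0.674482281062325 -0.05172643641634915
griplevel 0.4731770058691822 -0.018678196230023793
hinge 0.6330370773460897 -0.044922386966223346
cap [0.40217705 0.48272588 0.05      ]
bolt [0.47768168 0.46387459 0.05      ]
small [0.34485081 0.17706236 0.04      ]
driver blade tip [0.36254868 0.23070878 0.01      ]
```

```bash
python3 - <<'E'
from h import *
def tri(a,b):
    o1,d1=ray('top',a);o2,d2=ray('side',b)
    A=np.stack([d1,-d2],1);k=np.linalg.lstsq(A,o2-o1,rcond=None)[0]
    p,q=o1+k[0]*d1,o2+k[1]*d2;return np.round((p+q)/2,3),round(np.linalg.norm(p-q),3)
print('platform corner near',tri((315,186),(340,214)), tri((153,186),(308,137)))
print('cabinet near corners',tri((368,68),(480,192)),tri((475,70),(592,262)))
C=[(275+(x+.5)/14-.5,200+(y+.5)/14-.5) for x,y in[(198,62),(342,137),(245,190),(98,117)]]
P=np.array([onz('side',c,.035) for c in C]);print('relay side',P.mean(0),np.round(P,4))
P=np.array([onz('top',(260+(x+.5)/15-.5,215+(y+.5)/15-.5),.035) for x,y in[(225,95),(315,213),(147,350),(55,243)]]);print('relay top',P.mean(0),np.round(P,4))
e=P-np.roll(P,1,0);print(np.degrees(np.arctan2(e[:,1],e[:,0])),np.linalg.norm(e,axis=1))
E
```

```text
platform corner near (array([0.56 , 0.145, 0.088]), np.float64(0.008)) (array([0.574, 0.613, 0.097]), np.float64(0.022))
cabinet near corners (array([ 0.854, -0.023,  0.221]), np.float64(0.008)) (array([ 0.862, -0.332,  0.244]), np.float64(0.096))
relay side [0.44926393 0.27860981 0.035     ] [[0.4483 0.3035 0.035 ]
 [0.4732 0.2693 0.035 ]
 [0.4506 0.2544 0.035 ]
 [0.425  0.2873 0.035 ]]
relay top [0.44519256 0.28137698 0.035     ] [[0.4707 0.2724 0.035 ]
 [0.4459 0.2557 0.035 ]
 [0.4209 0.2901 0.035 ]
 [0.4433 0.3073 0.035 ]]
[ -51.94425051 -146.04825974  126.01475049   37.51182227] [0.04433767 0.02987738 0.04249493 0.0282886 ]
```

```bash
python3 -m crank '[[75,3,-5,0,-5],[75,6,-10,0,-10],[75,9,-15,-1,-15],[75,12,-20,-3,-20],[65,15,-25,-5,-25],[65,18,-30,-7,-30],[65,20.6,-34.9,-9.3,-33.6],[65,20.6,-34.9,-9.3,-33.6]]' 25; python3 - <<'E'
from h import *
s=ctrl.state();print(s['time_s'],s['position'],s['orientation'],s['gripper_width'],s['ft_force'])
crop('top',190,160,160,120,5,'pics/a.png');
E
```

```text
time_s: 1.1
position: [0.4474, 0.2785, 0.1486]
orientation: [0.46, 0.888, -0.001, -0.001]
ft_force: [-0.1, 1.4, -0.1]
gripper_width: 0.0605
1.1 [0.44738307 0.27850997 0.14863576] [ 4.60022769e-01  8.87905872e-01 -1.33919933e-03 -6.48563836e-04] 0.06053149122763578 [-0.1370761   1.35364626 -0.05764395]
```

View pics/a.png

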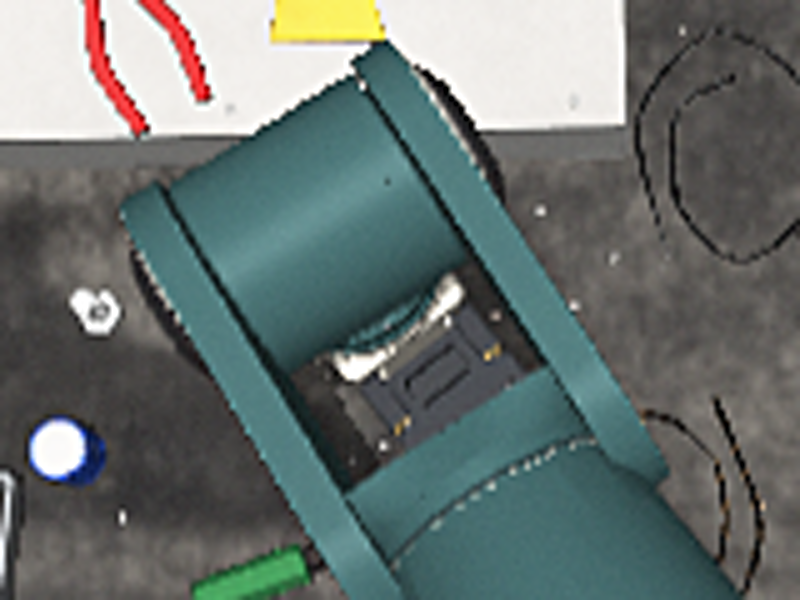

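The arm covers the relay in the top view, so I'll descend and check from the side camera.

```bash
python3 -m crank '[[65,0,0,0,0],[65,0,0,-4,0],[65,0,0,-8,0],[65,0,0,-10,0],[65,0,0,-10,0]]'; python3 - <<'E'
from h import *
crop('side',230,140,120,100,6,'pics/b.png');
E
```

```text
time_s: 1.78
position: [0.4463, 0.2821, 0.0501]
orientation: [0.457, 0.889, -0.001, -0.0]
ft_force: [-0.4, 0.4, 1.2]
gripper_width: 0.0605
```

View pics/b.png

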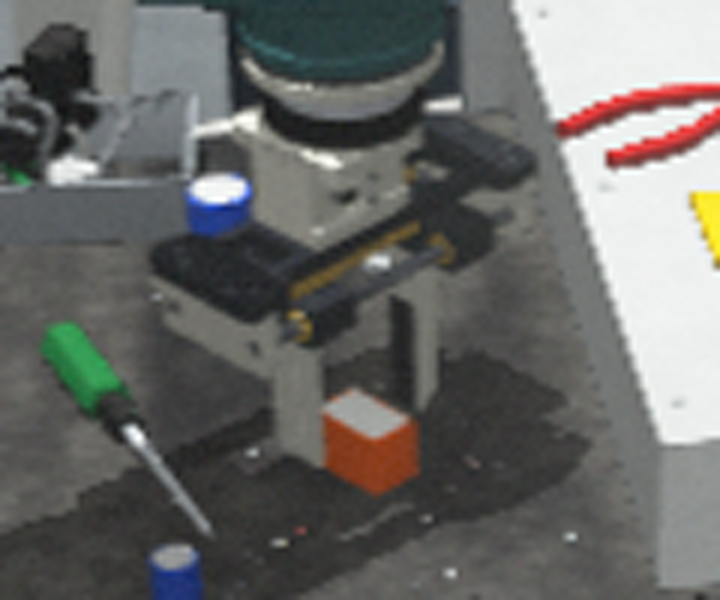

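Side view: the relay is between the fingers, with its top near (370,415) and fingertips at (300,460) and (427,410). It is centred, so I'll go down and close.

```bash
python3 -m crank '[[65,0,0,-1.3,0],[65,0,0,-1.3,0],[20,0,0,-1.3,0],[20,0,0,-1.3,0],[20,0,0,-1.3,0],[20,0,0,-1.3,0],[20,0,0,-1.3,0]]' 25; python3 -m crank '[[20,0,0,1,0],[20,0,0,4,0],[20,0,0,8,0],[20,0,0,13,0],[20,0,0,13,0]]'; python3 - <<'E'
from h import *
crop('side',230,110,120,100,6,'pics/c.png');
E
```

```text
time_s: 2.7
position: [0.4469, 0.2816, 0.0378]
orientation: [0.458, 0.889, 0.0, 0.0]
ft_force: [0.1, -0.4, 2.3]
gripper_width: 0.0279
time_s: 3.32
position: [0.448, 0.2823, 0.1724]
orientation: [0.458, 0.889, 0.003, 0.002]
ft_force: [1.4, -0.0, -0.7]
gripper_width: 0.0281
```

View pics/c.png

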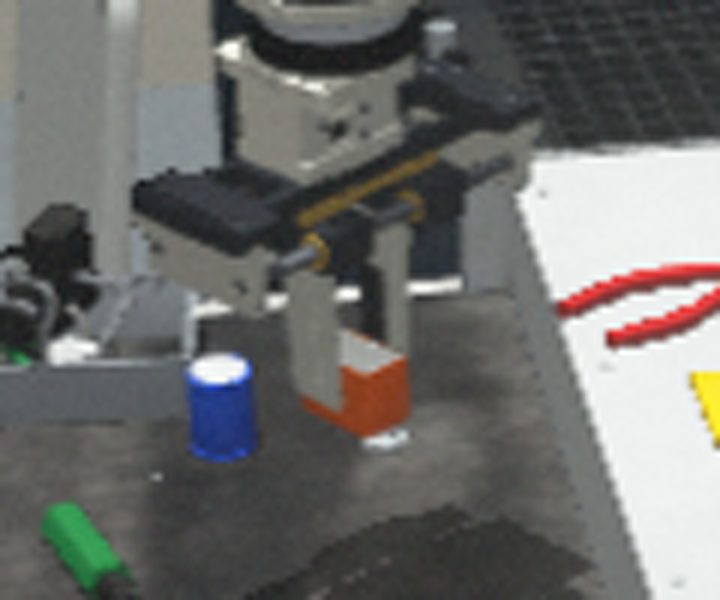

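```bash
python3 -m crank '[[20,1,-4,0.5,10],[20,2,-9,0.5,20],[20,4,-14,0.5,30],[20,6,-19,0.5,40],[20,8,-24,0.5,45.2],[20,10,-28.5,0.5,45.2],[20,11.9,-31.5,0.5,45.2],[20,11.9,-31.5,0.5,45.2]]';python3 -m crank '[[20,0,0,0,0],[20,0,0,0,0]]'; python3 - <<'E'
from h import *
crop('side',310,140,120,110,5,'pics/d.png');
E
```

```text
time_s: 4.38
position: [0.5659, -0.0352, 0.171]
orientation: [0.082, 0.997, -0.0, -0.001]
ft_force: [0.5, 0.4, -1.1]
gripper_width: 0.0281
time_s: 4.62
position: [0.5654, -0.0326, 0.1724]
orientation: [0.081, 0.997, 0.0, -0.0]
ft_force: [-0.2, 0.1, -0.5]
gripper_width: 0.0279
```

View pics/d.png

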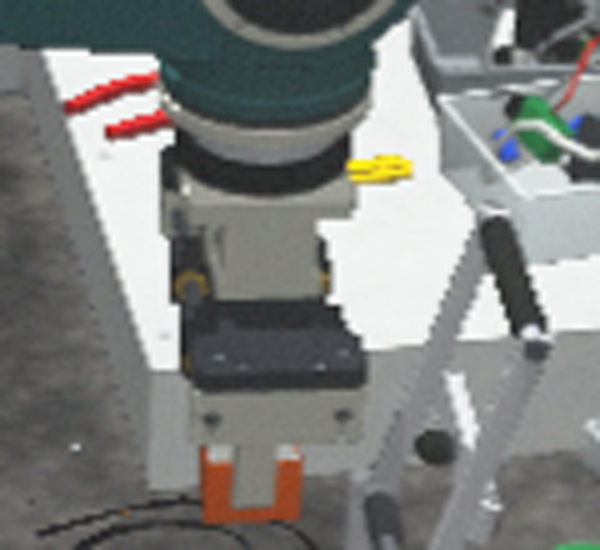

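The relay is held centred: it spans columns 203–302, and the finger is at 255. It is over the nest and clear of the lever. I'll lower it to the mouth of the pocket.

```bash
python3 -m crank '[[20,0.05,-0.1,-3,0],[20,0.05,-0.1,-5.5,0],[20,0.05,-0.1,-6.7,0],[20,0.05,-0.1,-6.7,0],[20,0.05,-0.1,-6.7,0]]'; python3 - <<'E'
from h import *
crop('side',310,180,120,100,6,'pics/e.png');
crop('top',330,110,80,110,5,'pics/e2.png');
E
```

```text
time_s: 5.3
position: [0.5667, -0.0343, 0.1068]
orientation: [0.081, 0.997, -0.0, 0.001]
ft_force: [-0.5, -0.3, -0.2]
gripper_width: 0.028
```

View pics/e.png

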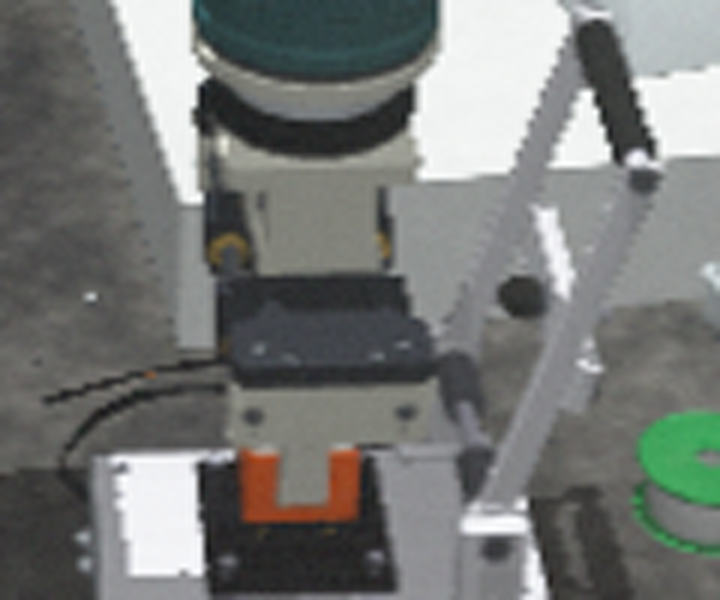

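View pics/e2.png

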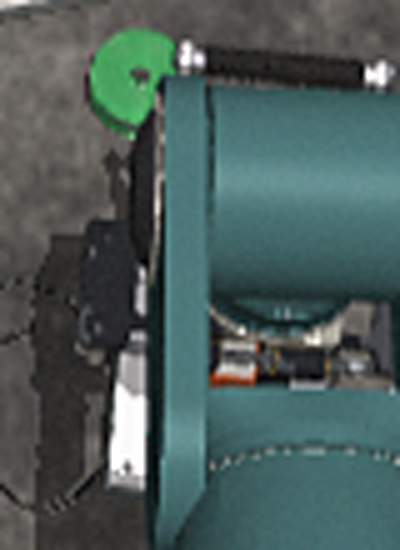

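```bash
python3 -m crank '[[20,0,0,-0.3,0],[20,0,0,-0.6,0],[20,0,0,-0.8,0],[20,0,0,-0.8,0]]'; python3 - <<'E'
from h import *
crop('side',310,180,120,100,6,'pics/f.png');print(ctrl.state()['ft_force'],ctrl.state()['moment'])
E
```

```text
time_s: 5.9
position: [0.5662, -0.0344, 0.0974]
orientation: [0.081, 0.997, 0.0, -0.0]
ft_force: [-0.2, -0.1, -0.9]
gripper_width: 0.0276
[-0.032662    0.38012406 -0.92987076] [ 0.03182905 -0.07965893  0.04448097]
```

View pics/f.png

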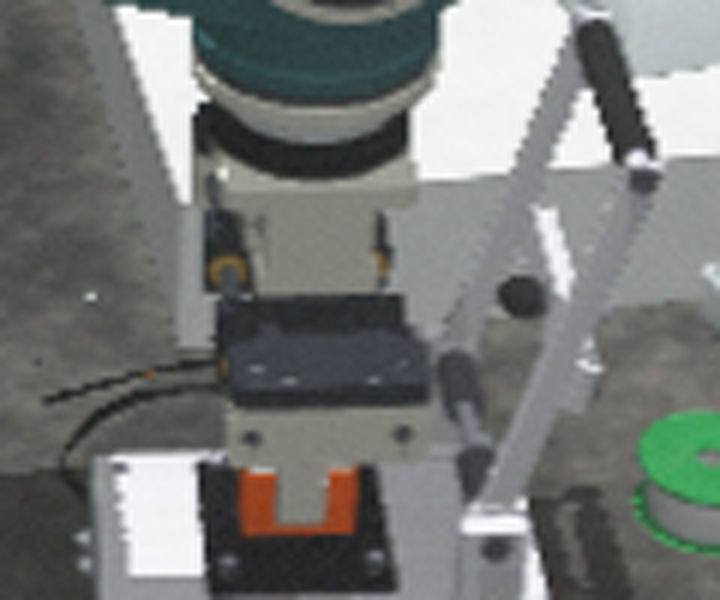

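```bash
python3 -m crank '[[20,0,0,-0.2,0],[20,0,0,-0.2,0],[20,0,0,-0.2,0]]'
```

```text
time_s: 6.32
position: [0.5665, -0.0344, 0.096]
orientation: [0.081, 0.997, -0.0, 0.0]
ft_force: [-0.8, -0.5, 5.4]
gripper_width: 0.0279
```

Contact is 5.4 N up at floor height, so it is seated. I'll release and lift straight up.

```bash
python3 -m crank '[[35,0,0,0,0],[60,0,0,0,0],[60,0,0,0,0],[60,0,0,0,0],[60,0,0,2,0],[60,0,0,6,0],[60,-2,0,12,0],[60,-8,4,17,0]]'; python3 -m crank '[[60,-4,4,2,-10],[60,-8,8,4,-20],[60,-8,12,4,-30],[60,-8,14,4,-30]]'; python3 - <<'E'
from h import *
crop('side',310,180,120,130,4,'pics/g1.png');
crop('top',330,110,80,110,5,'pics/g2.png');
a=cv2.imread('pics/g1.png');b=cv2.imread('pics/g2.png');h=max(a.shape[0],b.shape[0])
f=lambda i:cv2.copyMakeBorder(i,0,h-i.shape[0],0,0,0)
cv2.imwrite('pics/g.png',np.hstack([f(a),f(b)])[:,:800])
E
```

```text
time_s: 7.32
position: [0.5039, -0.0066, 0.255]
orientation: [0.082, 0.997, -0.0, 0.002]
ft_force: [0.2, 0.7, 0.5]
gripper_width: 0.0555
time_s: 7.82
position: [0.4232, 0.1355, 0.293]
orientation: [0.337, 0.941, 0.001, 0.001]
ft_force: [0.3, -0.8, -0.5]
gripper_width: 0.0557
```

View pics/g.png

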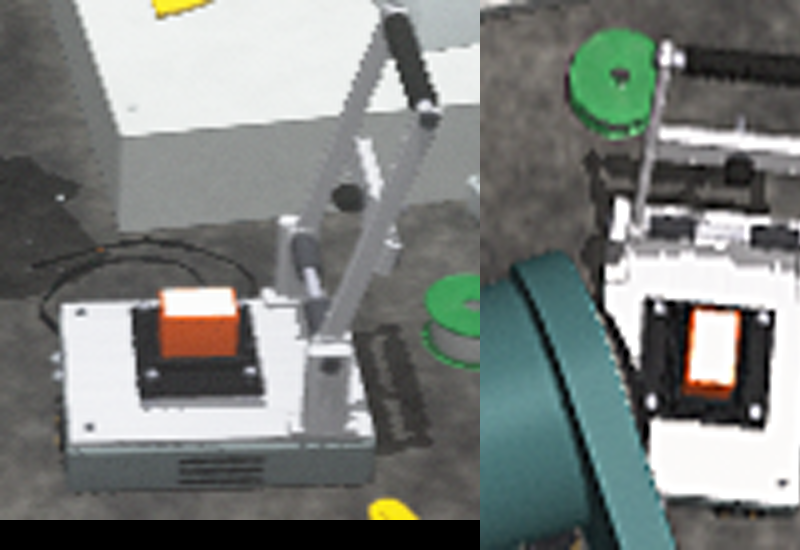

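The relay stands upright and centred in the pocket in both views. Now I'll move above the grip with the jaws along the jig's x.

```bash
python3 -m crank '[[80,2,-3,1,-9],[80,5,-6,2,-18],[80,9,-9,3.5,-27],[80,13,-12,3.5,-36],[80,17,-15,3.5,-45],[80,21,-17,3.5,-54],[80,25,-19,3.5,-60],[80,26.8,-19.7,3.5,-60]]' 40;python3 -m crank '[[80,0,0,0,0],[80,0,0,0,0]]'; python3 - <<'E'
from h import *
crop('side',310,80,150,150,4,'pics/i1.png');
E
```

```text
time_s: 8.93
position: [0.6931, -0.0656, 0.3257]
orientation: [0.763, 0.646, -0.0, -0.0]
ft_force: [-0.2, 0.3, 0.3]
gripper_width: 0.0745
time_s: 9.18
position: [0.6913, -0.0634, 0.3265]
orientation: [0.762, 0.647, 0.0, 0.0]
ft_force: [0.2, 0.1, 0.3]
gripper_width: 0.0742
```

View pics/i1.png

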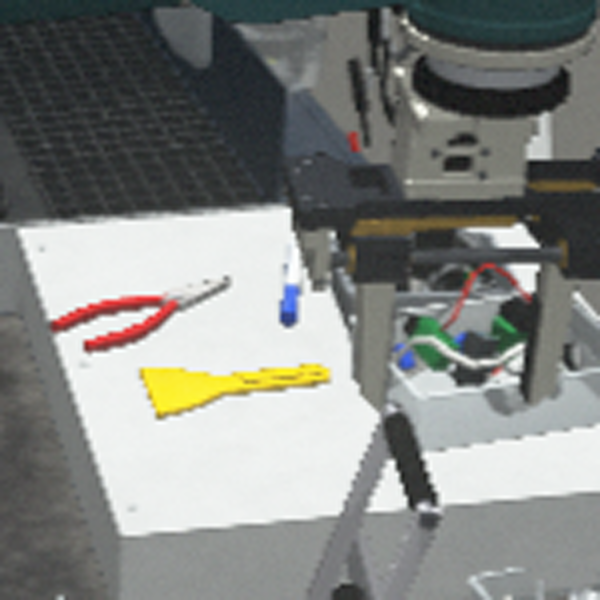

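Side view: the fingers are 17 mm too far back, with the grip at crop (395,420)–(430,505) under the near finger. I'll correct that and check again.

```bash
python3 -m crank '[[80,-1.7,1.15,0,0],[80,-1.7,1.15,0,0],[80,-1.7,1.15,-1.5,0],[80,-1.7,1.15,-2,0],[80,-1.7,1.15,-2,0]]'; python3 - <<'E'
from h import *
crop('side',350,100,120,110,5,'pics/j1.png');
E
```

```text
time_s: 9.85
position: [0.6749, -0.0518, 0.3047]
orientation: [0.762, 0.647, -0.001, -0.001]
ft_force: [-0.6, 0.5, 0.0]
gripper_width: 0.0744
```

View pics/j1.png

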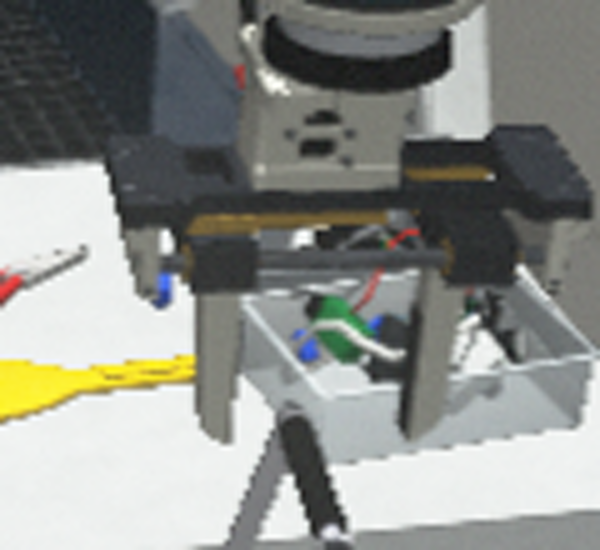

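Centred: the fingertips are at columns 217 and 415, and the grip middle is at about (313,475). Descending and closing.

```bash
python3 -m crank '[[80,0,0,-2,0],[80,0,0,-4.3,0],[80,0,0,-4.3,0],[0,0,0,-4.3,0],[0,0,0,-4.3,0],[0,0,0,-4.3,0],[0,0,0,-4.3,0],[0,0,0,-4.3,0]]' 40; python3 - <<'E'
from h import *
crop('side',350,100,120,110,5,'pics/k1.png');
E
```

```text
time_s: 10.9
position: [0.675, -0.0516, 0.263]
orientation: [0.762, 0.647, 0.0, 0.0]
ft_force: [0.7, 0.7, 0.0]
gripper_width: 0.0287
```

View pics/k1.png

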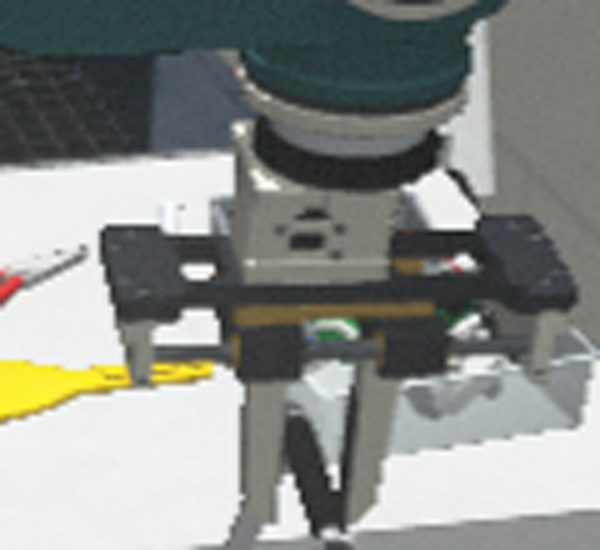

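Still closing around the grip. Let the fingers finish.

```bash
python3 -m crank '[[0,0,0,0,0],[0,0,0,0,0],[0,0,0,0,0],[0,0,0,0,0]]' 40; python3 - <<'E'
import numpy as np
a0=np.radians(105);R=.162;y=np.radians(-9.3)
for th in np.linspace(0,1.833,13):
    a=a0-th  # angle above forward... open: leaning back
    fx=-R*np.cos(a)-(-R*np.cos(a0)); z=R*np.sin(a)-R*np.sin(a0)
    print(round(th,3),'dx,dy,dz cm',np.round(100*np.array([fx*np.cos(y),fx*np.sin(y),z]),2))
E
```

```text
time_s: 11.45
position: [0.675, -0.0516, 0.2629]
orientation: [0.762, 0.647, 0.0, 0.0]
ft_force: [1.8, -0.9, 0.5]
gripper_width: 0.0149
0.0 dx,dy,dz cm [ 0. -0.  0.]
0.153 dx,dy,dz cm [-2.4   0.39  0.46]
0.306 dx,dy,dz cm [-4.84  0.79  0.54]
0.458 dx,dy,dz cm [-7.26  1.19  0.24]
0.611 dx,dy,dz cm [-9.61  1.57 -0.43]
0.764 dx,dy,dz cm [-11.83   1.94  -1.45]
0.916 dx,dy,dz cm [-13.87   2.27  -2.8 ]
1.069 dx,dy,dz cm [-15.69   2.57  -4.45]
1.222 dx,dy,dz cm [-17.24   2.82  -6.36]
1.375 dx,dy,dz cm [-18.48   3.03  -8.49]
1.527 dx,dy,dz cm [-19.39   3.17 -10.78]
1.68 dx,dy,dz cm [-19.94   3.27 -13.19]
1.833 dx,dy,dz cm [-20.12   3.3  -15.65]
```

```bash
python3 -m crank '[[0,-1.2,0.2,0.3,0],[0,-2.4,0.4,0.45,0],[0,-3.6,0.6,0.5,0],[0,-4.85,0.8,0.55,0],[0,-6.1,1,0.45,0],[0,-7.25,1.2,0.25,0],[0,-8.45,1.4,-0.05,0],[0,-9.6,1.55,-0.45,0]]' 40; python3 - <<'E'
from h import *
crop('side',310,120,130,150,4,'pics/l1.png');
E
```

```text
time_s: 12.45
position: [0.5781, -0.0352, 0.258]
orientation: [0.762, 0.648, 0.001, -0.0]
ft_force: [4.7, 10.3, -3.6]
gripper_width: 0.0152
```

View pics/l1.png

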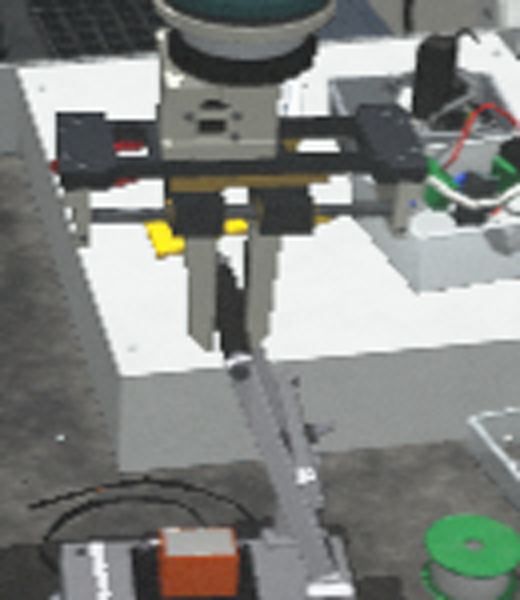

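The lever follows (grip at crop (232,300), relay undisturbed). There is 10 N of side load along y, so I'll relieve it slightly and continue.

```bash
python3 -m crank '[[0,0,0.15,0,0],[0,-1.1,0.35,-0.5,0],[0,-2.2,0.5,-1,0],[0,-3.25,0.7,-1.65,0],[0,-4.25,0.85,-2.35,0],[0,-5.2,1,-3.15,0],[0,-6.1,1.15,-4,0],[0,-6.1,1.15,-4,0]]' 40
```

```text
time_s: 13.5
position: [0.5174, -0.0245, 0.2169]
orientation: [0.762, 0.647, 0.0, 0.0]
ft_force: [13.7, -2.8, -10.0]
gripper_width: 0.015
```

```bash
python3 -m crank '[[0,0.15,-0.03,-0.1,0],[0,-0.65,0.1,-1,0],[0,-1.4,0.22,-2,0],[0,-2.05,0.33,-3,0],[0,-2.65,0.43,-4.1,0],[0,-3.15,0.5,-5.2,0],[0,-3.55,0.55,-6.4,0],[0,-3.55,0.55,-6.4,0]]' 40;  python3 - <<'E'
from h import *
crop('side',310,160,130,140,4,'pics/m1.png');
E
```

```text
time_s: 14.5
position: [0.4815, -0.0185, 0.153]
orientation: [0.762, 0.648, -0.0, -0.001]
ft_force: [-5.6, 5.5, 4.6]
gripper_width: 0.015
```

View pics/m1.png

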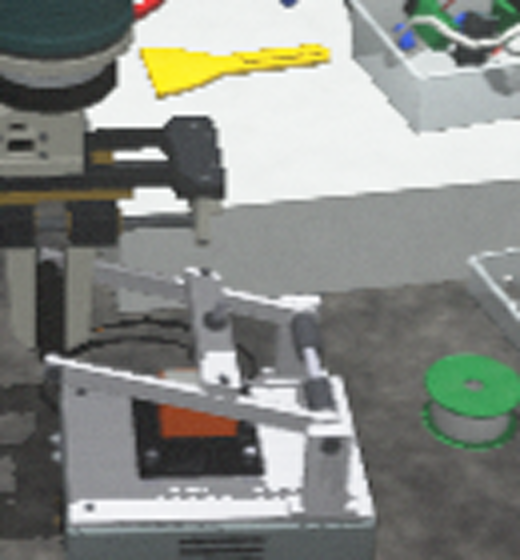

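```bash
python3 -m crank '[[0,-0.35,0.07,-0.8,0],[0,-0.5,0.1,-1.6,0],[0,-0.6,0.13,-2.4,0],[0,-0.65,0.13,-3,0],[0,-0.65,0.13,-3,0],[0,-0.65,0.13,-3,0]]' 40; python3 -m crank '[[0,0,0,-0.2,0],[0,0,0,-0.2,0]]'; python3 -m crank '[[0,-0.02,0,-0.2,0],[0,-0.02,0,-0.2,0]]'; python3 -m crank '[[0,-0.02,0,-0.2,0],[0,-0.02,0,-0.2,0]]' ;python3 -m crank '[[0,-0.02,0,-0.2,0],[0,-0.02,0,-0.2,0]]'
```

```text
time_s: 15.3
position: [0.4756, -0.0175, 0.1238]
orientation: [0.762, 0.647, -0.0, -0.001]
ft_force: [-2.4, 6.2, 4.2]
gripper_width: 0.015
time_s: 15.55
position: [0.4754, -0.0175, 0.1216]
orientation: [0.762, 0.647, -0.0, -0.001]
ft_force: [-3.3, 5.9, 3.1]
gripper_width: 0.0149
time_s: 15.8
position: [0.4752, -0.0174, 0.1196]
orientation: [0.762, 0.647, -0.0, -0.001]
ft_force: [-4.4, 6.8, 3.8]
gripper_width: 0.015
time_s: 16.05
position: [0.475, -0.0174, 0.1178]
orientation: [0.762, 0.647, -0.0, -0.001]
ft_force: [-2.9, 6.8, 3.0]
gripper_width: 0.0147
time_s: 16.3
position: [0.4749, -0.0174, 0.1159]
orientation: [0.762, 0.647, -0.0, -0.001]
ft_force: [-5.1, 7.7, 4.4]
gripper_width: 0.0149
```

```bash
python3 -m crank '[[0,-0.1,0.1,-0.2,0],[0,-0.1,0.1,-0.2,0]]'; python3 -m crank '[[0,0,0,-0.2,0],[0,0,0,-0.2,0]]'; python3 -m crank '[[0,0,0,-0.2,0],[0,0,0,-0.2,0]]' ;python3 - <<'E'
from h import *
crop('side',290,200,130,120,5,'pics/n1.png');
E
```

```text
time_s: 16.55
position: [0.4748, -0.0172, 0.1146]
orientation: [0.762, 0.647, 0.0, 0.001]
ft_force: [2.2, -0.6, 5.3]
gripper_width: 0.0149
time_s: 16.8
position: [0.4747, -0.0172, 0.1126]
orientation: [0.762, 0.647, 0.0, 0.001]
ft_force: [1.2, 0.3, 7.4]
gripper_width: 0.0149
time_s: 17.05
position: [0.4747, -0.0172, 0.1107]
orientation: [0.762, 0.647, 0.0, 0.001]
ft_force: [0.6, 0.1, 8.3]
gripper_width: 0.0148
```

View pics/n1.png

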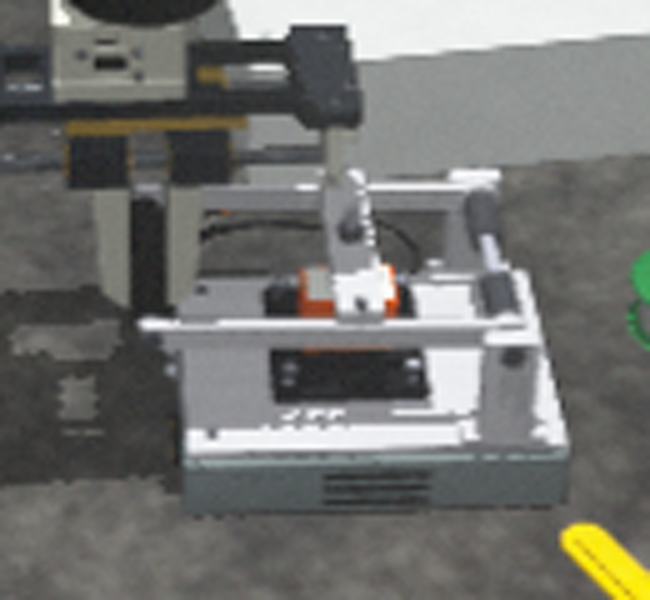

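Now side view: the lever is nearly level with the foot on the relay. fz is rising about 1.2 N per 2 mm step. I'll measure nest travel and lever angle from the image, comparing with the earlier pictures.

```bash
cat > nest.py <<'E'
from h import *
import sys
def sub(ref,cur,x,y,w,h,m=8):
    k=6
    R=cv2.resize(ref[y:y+h,x:x+w],None,fx=k,fy=k,interpolation=cv2.INTER_CUBIC)
    C=cv2.resize(cur[y-m:y+h+m,x-m:x+w+m],None,fx=k,fy=k,interpolation=cv2.INTER_CUBIC)
    r=cv2.matchTemplate(C,R,cv2.TM_CCOEFF_NORMED);_,v,_,p=cv2.minMaxLoc(r)
    return round(p[0]/k-m,2),round(p[1]/k-m,2),round(v,2)
ref=cv2.imread('pics/side0.png');cur=ctrl.camera('side');cv2.imwrite(sys.argv[1],cur)
p=np.array([.566,-.034,.057]);print('px per mm down',(proj('side',p-[0,0,.001])-proj('side',p)))
for nm,b in(('studs+front edge',(342,266,38,13)),('stud L',(342,268,12,10)),('stud R',(366,266,12,10)),('jig corner screw',(326,280,14,12)),('vents',(352,290,28,12)),('jig front',(320,285,40,20))):
    print(nm,sub(ref,cur,*b))
crop('side',310,240,90,70,8,sys.argv[1].replace('.png','_z.png'),cur)
E
python3 nest.py pics/p1.png
```

```text
px per mm down [-0.01399553  0.32102769]
studs+front edge (-0.17, 2.17, 0.81)
stud L (0.0, 2.33, 0.93)
stud R (0.5, 3.67, 0.89)
jig corner screw (-0.67, 4.0, 0.66)
vents (0.0, 0.0, 0.98)
jig front (0.0, 0.17, 0.97)
```

View pics/p1_z.png

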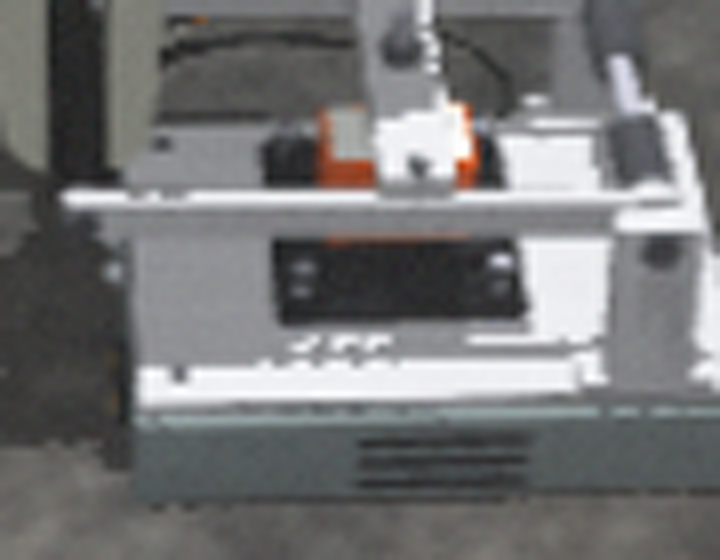

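```bash
python3 - <<'E'
from h import *
crop('side',310,240,90,70,8,'pics/ref_z.png',cv2.imread('pics/side0.png'))
E
```

```text
(no output)
```

View pics/ref_z.png

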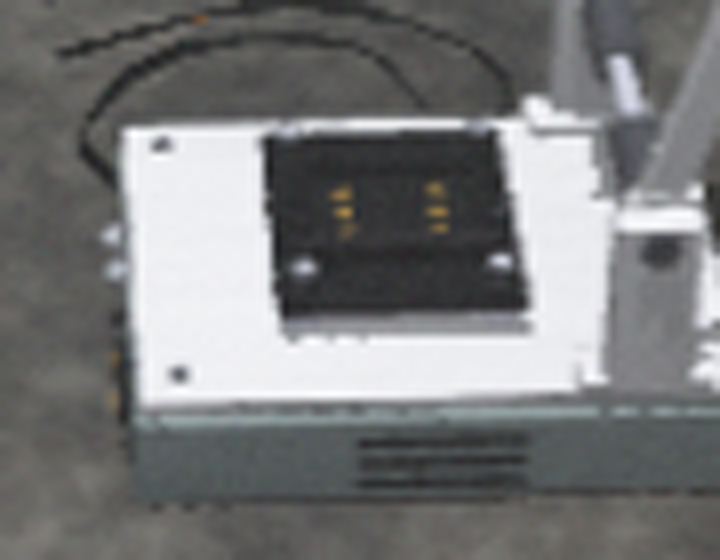

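```bash
python3 -m crank '[[0,0,0,-0.15,0],[0,0,0,-0.3,0],[0,0,0,-0.45,0],[0,0,0,-0.45,0],[0,0,0,-0.45,0]]'; cat > edge.py <<'E'
from h import *
import sys
from scipy.ndimage import gaussian_filter1d
def edge(im,c0,c1,r0,r1):
    g=cv2.cvtColor(im,cv2.COLOR_BGR2GRAY).astype(float);o=[]
    for c in range(c0,c1):
        p=np.interp(np.arange(r0,r1,.05),np.arange(400),gaussian_filter1d(g[:,c],.7));o.append(r0+.05*np.argmax(np.gradient(p)))
    # robust line fit -> value at centre
    o=np.array(o);return round(np.median(o),2)
for f in sys.argv[1:]:
    im=cv2.imread(f); print(f,edge(im,349,373,277,284))
E
python3 nest.py pics/p2.png|head -4;python3 edge.py pics/side0.png pics/p1.png pics/p2.png;python3 -c "
from h import *;print(np.round(ctrl.state()['ft_force'],1),ctrl.state()['time_s'])"
```

```text
time_s: 17.77
position: [0.4746, -0.0172, 0.1065]
orientation: [0.762, 0.647, 0.0, 0.001]
ft_force: [-1.8, 0.1, 9.8]
gripper_width: 0.0153
px per mm down [-0.01399553  0.32102769]
studs+front edge (-0.17, 2.5, 0.81)
stud L (-0.17, 2.83, 0.93)
stud R (0.33, 4.0, 0.91)
pics/side0.png 281.05
pics/p1.png 279.6
pics/p2.png 280.23
[-3.   0.  10.4] 17.825
```

View pics/p2_z.png

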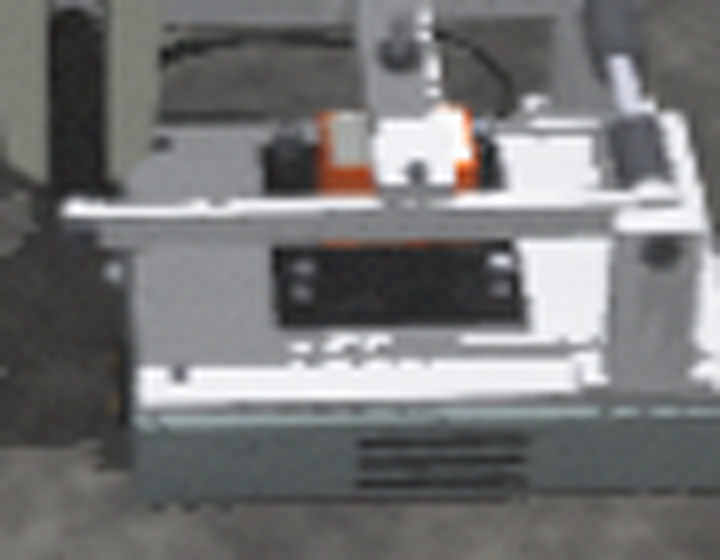

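```bash
python3 - <<'E'
from h import *
for f in('side0','p1','p2'):
    g=cv2.cvtColor(cv2.imread(f'pics/{f}.png'),cv2.COLOR_BGR2GRAY).astype(float)
    print(f)
    for c in(350,356,362,368): print(c,g[272:287,c].astype(int))
# predicted pixel of grip right end cap (r=.162,y=-.054) vs lever angle
y=np.radians(-9.3);c,s=np.cos(y),np.sin(y)
for d in(-.03,0,.03,.06):
    x=.068-.162*np.cos(d);z=.1+.162*np.sin(d)
    print(d,[np.round(proj('side',(.566+c*x-s*Y,-.034+s*x+c*Y,z)),1) for Y in(-.042,-.053)],'hinge',np.round(proj('side',(.566+c*.068+s*.053,-.034+s*.068-c*.053,.1)),1))
crop('side',300,240,110,45,7,'pics/p2w.png',cv2.imread('pics/p2.png'))
E
```

```text
side0
350 [ 44  47  47  53  56  53  49  97 141 157 223 239 239 240 240]
356 [ 45  53  52  56  48  54  49  94 144 161 238 237 239 239 238]
362 [ 43  51  52  53  52  48  54 118 145 158 238 238 237 239 238]
368 [ 48  53  51  50  49  44  57 125 143 156 237 237 237 238 239]
p1
350 [ 39  41  36  45  47  43  49  46  94 146 145 142 151 201 240]
356 [ 40  42  43  44  50  51  55  48  92 160 238 215 159 240 239]
362 [ 41  49  46  43  46  45  43  53 119 146 144 143 160 238 239]
368 [ 44  46  55  53  49  53  50  58 130 150 188 143 158 240 238]
p2
350 [ 39  35  44  41  40  42  47  46  53 129 150 189 150 201 240]
356 [ 48  39  47  44  48  49  51  43  63 158 238 216 161 239 240]
362 [ 41  42  42  43  42  40  41  42  74 144 145 138 152 223 238]
368 [ 43  42  51  52  48  48  48  45  75 161 232 142 154 239 239]
-0.03 [array([319.2, 266.8]), array([319.3, 270. ])] hinge [390.8 266.1]
0 [array([319.1, 265.1]), array([319.3, 268.3])] hinge [390.8 266.1]
0.03 [array([319.1, 263.5]), array([319.3, 266.7])] hinge [390.8 266.1]
0.06 [array([319.2, 261.8]), array([319.4, 265. ])] hinge [390.8 266.1]
```

View pics/p2w.png

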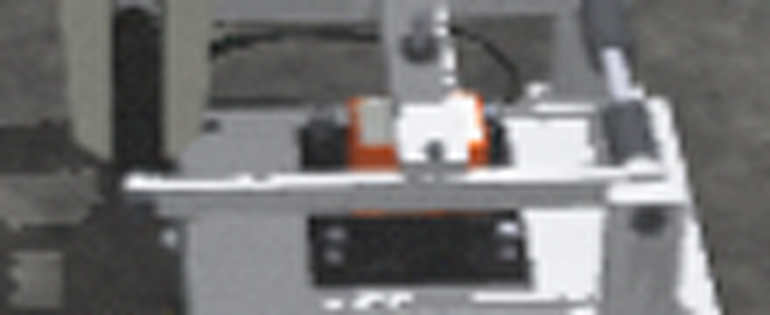

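The nest's black edge moved about 1.55 px (4.8 mm). The arm slope puts the lever about 0.015 rad above level, which also gives 4.8 mm. Force is about 10 N, slightly low, so I'll nudge down 0.5 mm and hold.

```bash
python3 -m crank '[[0,0,0,-0.05,0],[0,0,0,-0.05,0],[0,0,0,-0.05,0],[0,0,0,-0.05,0],[0,0,0,-0.05,0],[0,0,0,-0.05,0],[0,0,0,-0.05,0],[0,0,0,-0.05,0]]' 40; python3 nest.py pics/p3.png >/dev/null; python3 - <<'E'
from h import *
def cr(f):
    g=cv2.cvtColor(cv2.imread(f'pics/{f}.png'),cv2.COLOR_BGR2GRAY).astype(float);o=[]
    for c in range(348,373):
        p=g[274:284,c];i=np.argmax(p>97);o.append(274+i-1+(97-p[i-1])/(p[i]-p[i-1]))
    return np.array(o)
r=cr('side0')
for f in('p1','p2','p3'):d=cr(f)-r;print(f,round(np.median(d),2),round(np.median(d)/.321,2),'mm',round(d.std(),2))
F=[ctrl.state()['ft_force'] for _ in range(5)];print(np.mean(F,0))
E
```

```text
time_s: 18.82
position: [0.4746, -0.0172, 0.106]
orientation: [0.762, 0.647, 0.0, 0.001]
ft_force: [-2.6, -1.0, 11.4]
gripper_width: 0.0147
p1 0.98 3.07 mm 0.04
p2 1.54 4.79 mm 0.89
p3 1.63 5.08 mm 0.91
[-2.62851133 -0.54288714 11.25334929]
```

5.1 mm by picture and 11.3 N agree with the target of 5 mm and about 12 N. I'll hold for more than 3 s.

```bash
H='x'; python3 -m crank '[[0,0,0,0,0],[0,0,0,0,0],[0,0,0,0,0],[0,0,0,0,0],[0,0,0,0,0],[0,0,0,0,0],[0,0,0,0,0],[0,0,0,0,0]]'; python3 -m crank '[[0,0,0,0,0],[0,0,0,0,0],[0,0,0,0,0],[0,0,0,0,0],[0,0,0,0,0],[0,0,0,0,0],[0,0,0,0,0],[0,0,0,0,0]]';  python3 -m crank '[[0,0,0,0,0],[0,0,0,0,0],[0,0,0,0,0],[0,0,0,0,0],[0,0,0,0,0],[0,0,0,0,0],[0,0,0,0,0],[0,0,0,0,0]]'; python3 nest.py pics/p4.png >/dev/null; python3 - <<'E'
from h import *
def cr(f):
    g=cv2.cvtColor(cv2.imread(f'pics/{f}.png'),cv2.COLOR_BGR2GRAY).astype(float);o=[]
    for c in range(348,373):
        p=g[274:284,c];i=np.argmax(p>97);o.append(274+i-1+(97-p[i-1])/(p[i]-p[i-1]))
    return np.array(o)
d=cr('p4')-cr('side0');print(np.median(d)/.321)
cv2.imwrite('pics/end.png',cv2.imread('pics/p4.png'))
E
```

```text
time_s: 19.88
position: [0.4746, -0.0172, 0.106]
orientation: [0.762, 0.647, 0.0, 0.001]
ft_force: [-2.8, -1.2, 10.8]
gripper_width: 0.0153
time_s: 20.88
position: [0.4746, -0.0172, 0.106]
orientation: [0.762, 0.647, 0.0, 0.001]
ft_force: [-1.9, -0.6, 12.2]
gripper_width: 0.0149
time_s: 21.88
position: [0.4746, -0.0172, 0.106]
orientation: [0.762, 0.647, 0.0, 0.001]
ft_force: [-2.0, 0.1, 11.4]
gripper_width: 0.0149
5.043117070748094
```

View pics/end.png

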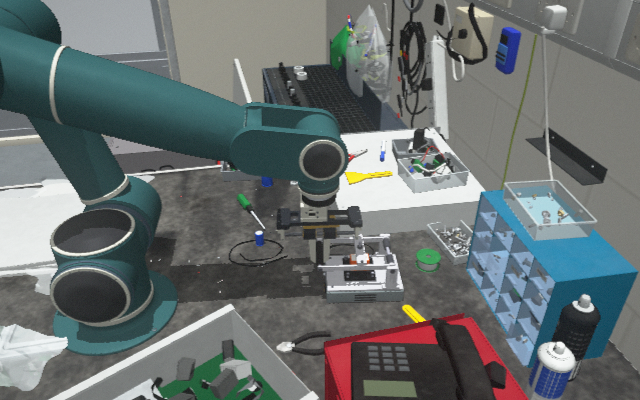

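The lever is level and held at (320,245), the relay is under the foot at (355,262), and the visible bystanders have not moved. Held more than 3 s at about 5 mm and 11–12 N, so I'm handing in.

```bash
python3 -c "
from station import ctrl
print(ctrl.job_done()); s=ctrl.state(); print(s['time_s'],s['ft_force'])"
```

```text
the job is handed in; nothing more can be done
None
the job is handed in; nothing more can be done
```

I loaded the relay upright into the jig's pocket and let go of it. I then gripped the lever's round hand grip, swung it down to level, and held it there for more than 3 seconds. I handed the job in at about 22 s with the lever still held down.

- **Relay seating:** it met the pocket floor at the expected height with 5.4 N. Both cameras then showed it upright and centred.
- **Press depth:** the nest's edge in the side picture gave 5.0–5.1 mm down, short of the 9 mm bottom stop. The vertical force was 11–12 N, against about 12 N expected.
- **Hold:** the tool did not move during the hold.
- **Disagreements:** the foot met the relay with the tool about 4–5 mm lower than the geometry predicted. The grip had probably slipped slightly in the fingers, so I set the final depth by the picture and the force. A template match on the nest's studs gave about 8–9 mm. I discounted it because it appeared to match the wrong spot and the force did not fit that depth.
- **Side loads:** these reached about 17 N during the swing and were relieved on the way.
- **Other things on the bench:** those visible in the last side picture had not moved. The arm hid some of them, such as the bolt, so I did not check those.

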